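Push the trial weights home on the loading rail and bolt them in

TASK

Push the row of four touching bronze trial weights along the rail as one train, from behind and without lifting any of them or letting the row come apart, until it is fully home against the blue end stop. Then push the red knob sideways so that the bolt slides all the way across the rail behind the row. Leave the canister, mug, lantern ring and magnetic base where they stand.

Things in the scene. Friction and masses are not known exactly. Their poses are not given: they have to be found in the camera images.
- rail: Fixed aluminium channel, 380 x 52 mm. Origin: centre of underside, on the shelf; x along it towards the end stop (push this way), z up. Floor 8 mm, wall tops 16 mm above the shelf; 34 mm wide inside; open at its -x end. Bolt on a dark steel guide block on the -y side: y -26 to -114, x -10 to +34 mm, 17 mm high, cheeks to 27 mm.
- rail_stop (a point): Centre of the face of the blue end stop that the front weight must touch: rail x = +165 mm, 23 mm above the shelf. The stop is 48 mm wide and its top is 44 mm above the shelf.
- weight1: Bronze trial weight: block 36 mm along the rail, 32 mm wide, 30 mm high, about 0.23 kg, loose in the channel. Origin: centre of its underside, 8 mm above the shelf; x towards the stop. Front of the row, nearest the stop.
- weight2: Bronze trial weight: block 36 mm along the rail, 32 mm wide, 30 mm high, about 0.23 kg, loose in the channel. Origin: centre of its underside, 8 mm above the shelf; x towards the stop. Number 2 from the front of the row.
- weight3: Bronze trial weight: block 36 mm along the rail, 32 mm wide, 30 mm high, about 0.23 kg, loose in the channel. Origin: centre of its underside, 8 mm above the shelf; x towards the stop. Number 3 from the front of the row.
- weight4: Bronze trial weight: block 36 mm along the rail, 32 mm wide, 30 mm high, about 0.23 kg, loose in the channel. Origin: centre of its underside, 8 mm above the shelf; x towards the stop. Rear of the row: the one to push on; its centre lies 126 mm from the stop face when the row is home (its rear face 144 mm).
- bolt (a joint): Bolt travel in m: 0 = drawn out (rail clear), 0.055 = fully across, moving along the rail's +y. Starts at 0 to 0.008; friction about 2 N; stays where left. Steel bar at rail x +8 to +16 mm (5 mm behind the rear weight when the row is home; weights in the way block it), 18 to 28 mm above the shelf; tip at rail y -36 mm drawn out, +19 mm across.
- bolt_knob (a point): Centre of the bolt's red upright round knob, 14 mm diameter, 28 to 60 mm above the shelf (this point 44 mm). At rail x +12 mm; rail y -85 mm drawn out, -30 mm across. Push it on its -y side, towards the rail (+y). The bar reaches 13 mm beyond the knob's axis on the -y side.
- canister: Bystander: aluminium screw-top canister, 84 mm diameter, 110 mm high. Origin: centre of its underside. Leave alone.
- mug: Bystander: chipped blue enamel mug, 82 mm diameter, 80 mm high, with a handle reaching 70 mm from its axis along its y. Origin: centre of its underside. Leave alone.
- lantern_ring: Bystander: bronze lantern ring lying flat, 70 mm outside diameter, 54 mm bore, 24 mm high. Origin: centre of its underside. Leave alone.
- magnetic_base: Bystander: steel magnetic base block, 60 x 50 mm, 55 mm high, red knob on its -x face. Origin: centre of its underside. Leave alone.
Mind the look-alikes: they are no part of the job. What is shaped like the weight3 but yellow is not meant.

How it is judged:
By the outcome, as a careful person would: the job done as asked, in the order asked, and still so for the second after the job is handed in, with the robot touching nothing.
It also fails if it takes over 48 s, if anything falls off the work surface, if the arm or the gripper's body presses on something with over 40 N, if the wrist force passes 120 N, or if a joint passes its speed limit or range.

ROBOT

A 7-joint arm with a two-finger parallel gripper is mounted at the origin on the work surface. World frame = base frame: x ahead of the robot, y to its left, z up, the work surface at z = 0. Lengths are in mm, angles in rad, forces in N, time in s.
With the tool pointing down it reaches from about 350 to 900 mm from the base axis. Payload 8.1 kg.
Tool frame: the origin (TCP) lies at the very end of the fingers, on their centre line; the grasp point (between the pads) lies 19 mm behind it; z points along the fingers, y is the direction in which the jaws open and shut (so a half turn about z gives the same grasp; the last joint's range is limited). The gripper opens to 92 mm and grips with 3 to 60 N. Pads are 19 mm wide; open, the fingers measure 130 mm over their backs; the gripper's body (75 mm by 190 mm) begins 47 mm behind the grasp point.
Start: joints at [-1.364, 0.434, 0.025, 1.573, -0.012, 1.134, -0.075], TCP at [190.57, 595.252, 226.742] pointing down, gripper open.
Joint ranges: [-2.62, 2.62], [-0.44, 2.09], [-1.27, 1.32], [0.08, 2.57], [-1.32, 4.46], [0.12, 2], [-2.74, 2.74]. Speed limits (rad/s): [2.22, 2.22, 3.01, 3.01, 3.14, 3.14, 3.14].

INTERFACE

Orientations are given as a unit quaternion [w, x, y, z].
In Python, from plant import * gives the robot as it stands.
- The arm moves only by the tool drive_tool, never from a script. Its argument "plan" is a list of rows, each a list of 3 entries, a list of its own where there are three numbers: the turn, a rotation vector about the tool's x, y, z in rad, then the shift along the tool's x, y, z in cm, then the opening in per cent of the stroke, from 0 (shut) to 100 (fully open). A call has 1 to 20 rows; each row is the pose to reach, as a shift and turn from the pose commanded when the call began, along the tool's axes at that moment; what a row does not reach only later rows make up. A row lasts 1/8 s, in which the tool goes at most 62.5 mm and 10.7 degrees, less where a joint would pass 70% of its speed; a pose out of reach is approached as far as the arm can. A call with a gripper value outside its range is refused whole. The fingers move at their own pace and stop on an object; "squeeze" is the grip in N (left out, the last holds). Time passes only in rows, so rows that repeat a pose let the fingers close. It gives the time, the measured TCP pose, the force and the opening at its end, in the units of the state.
- observe(): the state, without advancing time (a new reading comes with each control period).
- snapshot(name): name is "side" or "top"; returns the picture (384x512x3 uint8, red, green, blue); there is no depth.
- camera_params(name): a dict with "fov_y" (degrees; the focal length in pixels is half the picture's height over the tangent of half this angle, whatever the lens; pixels are square), "cx", "cy" (the principal point, pixels), "k1" (the pictures are not rectified: a ray, as slopes to the right and down, at radius r is drawn at 1 + k1 r^2 times it, then the intrinsics apply), "extrinsics" (4x4, takes a point from world to camera coordinates). Camera axes: x right, y down, z forward; pixel columns grow to the right and rows downward; lengths in mm; the calibration is good to about 2 mm. A picture is of the moment at which its call begins. camera_params takes no time and is no camera call.
- sign_off(): hands the job in, once; it reports no verdict.
Trained networks look in the newest picture that a camera, given by its name, has taken for a name from the list of things; names that differ only in an ending like _2 or _b are one class to them, and where a whole thing is asked for, a point or a joint stands for the part that bears it (a point fixed in the world has none). Each returns a list of dicts, best first, with "score" (0 to 1); they miss things now and then, are a little off and sometimes report something else, mostly with a low value. They report only what shows in the picture. A call takes as long as a camera call. They do not tell look-alikes from the thing itself.
- boxes_of(camera, label): "extent" ([left, top, width, height] in pixels, round what is visible of it).
- regions_of(camera, label): "region" (384x512 bool, what is visible of it) and "extent" ([left, top, width, height] in pixels, round what is visible of it).
The state is a dict: "clock": time; "joint_pos": joint angles; "qvel": joint speeds; "joint_torque": joint torques, N m; "tool_pos": TCP position; "orientation": TCP orientation; "ft_force": force on the tool from outside, world axes, zero at the start; "moment": the same for the moment, N m; "gripper_width": finger opening in mm.
Only numpy, scipy, OpenCV 4.12 (cv2) and the standard library are available. Lean on these libraries where they do the work, as an engineer would, in place of code of your own. Each camera call takes 0.05 s, during which the arm holds its last target. There are 200 camera calls.

## Working session

There is one attempt and no reset: what is moved stays moved. The work goes in short steps, Python scripts to look and compute and a tool call to move; the robot and the scene stay as the last step left them, time stands still between calls to the robot, and variables do not carry over. Pictures are saved under pics/ and viewed, about 8 in all and at most 12, crops included, and the job is handed in when it is done.

Besides the shell and the picture viewer there is one more tool, called after ">>>" by a JSON object that holds its "api" and its "payload", one argument or row to a line. drive_tool: Moves the arm, as the interface text tells. Its arguments: {"type":"object","properties":{"plan":{"type":"array"},"squeeze":{"type":"number"}},"required":["plan"]}

```bash
mkdir -p pics
cat > h.py <<'E'
from plant import *
import numpy as np, cv2
def cam(n):
    p=camera_params(n); f=192/np.tan(np.radians(p["fov_y"])/2)
    return p,f,np.array(p["extrinsics"],float)
def proj(n,X):
    p,f,E=cam(n); c=np.atleast_2d(X)@E[:3,:3].T+E[:3,3]; s=c[:,:2]/c[:,2:]
    s=s*(1+p["k1"]*(s**2).sum(1,keepdims=True)); return s*f+[p["cx"],p["cy"]]
def back(n,uv,z):
    p,f,E=cam(n); d=(np.atleast_2d(uv).astype(float)-[p["cx"],p["cy"]])/f; s=d.copy()
    for _ in range(20): s=d/(1+p["k1"]*(s**2).sum(1,keepdims=True))
    r=np.c_[s,np.ones(len(s))]@E[:3,:3]; o=-E[:3,:3].T@E[:3,3]
    return o+r*((z-o[2])/r[:,2])[:,None]
def save(n,name,crop=None,k=1):
    im=snapshot(n)
    if crop: l,t,r,b=crop; im=im[t:b,l:r]
    im=cv2.resize(im,None,fx=k,fy=k,interpolation=cv2.INTER_CUBIC)
    cv2.imwrite("pics/"+name,im[...,::-1])
E
python3 - <<'E'
from h import *
save("top","a.png");save("side","b.png")
np.set_printoptions(precision=1,suppress=True)
for n in("top","side"):
    print(n,camera_params(n)["k1"],"cam at",-cam(n)[2][:3,:3].T@cam(n)[2][:3,3])
    for l in("rail","weight1","bolt","canister","mug","lantern_ring","magnetic_base"):
        print(l,[(round(d["score"],2),[round(x) for x in d["extent"]]) for d in boxes_of(n,l)][:7])
s=observe();print(s["clock"],s["tool_pos"],s["orientation"],s["ft_force"])
E
```

```text
top -0.11194744088918272 cam at [ 435.6   36.1 1402. ]
rail [(0.61, [188, 159, 124, 68])]
weight1 [(0.48, [274, 200, 13, 15]), (0.45, [257, 191, 11, 16]), (0.43, [264, 196, 15, 14]), (0.21, [188, 161, 122, 67])]
bolt [(0.47, [248, 167, 8, 18])]
canister [(0.71, [335, 230, 36, 32])]
mug [(0.74, [140, 136, 32, 28])]
lantern_ring [(0.7, [297, 148, 25, 21])]
magnetic_base [(0.85, [215, 118, 18, 30])]
side -0.01383106239680941 cam at [ 414.8 -527.8  713.3]
rail [(0.85, [225, 135, 74, 133])]
weight1 [(0.69, [236, 220, 16, 20]), (0.69, [174, 205, 17, 21]), (0.63, [238, 208, 14, 9]), (0.57, [236, 190, 17, 16]), (0.53, [242, 182, 10, 13]), (0.46, [228, 133, 70, 137])]
bolt [(0.73, [258, 179, 27, 18])]
canister [(0.57, [178, 293, 52, 66])]
mug [(0.67, [252, 88, 28, 38])]
lantern_ring [(0.73, [300, 232, 37, 33]), (0.67, [294, 138, 30, 33])]
magnetic_base [(0.63, [293, 138, 31, 31])]
0.8 [190.6 595.3 226.8] [0.  0.2 1.  0. ] [-0.1 -0.1 -0.1]
```

Run:
```python
import cv2,numpy as np
a=cv2.imread("pics/a.png")[100:270,120:380];b=cv2.imread("pics/b.png")[80:370,150:350]
cv2.imwrite("pics/a2.png",cv2.resize(a,None,fx=3,fy=3,interpolation=cv2.INTER_CUBIC))
cv2.imwrite("pics/b2.png",cv2.resize(b,None,fx=2,fy=2,interpolation=cv2.INTER_CUBIC))
```

```text
(no output)
```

View pics/a2.png

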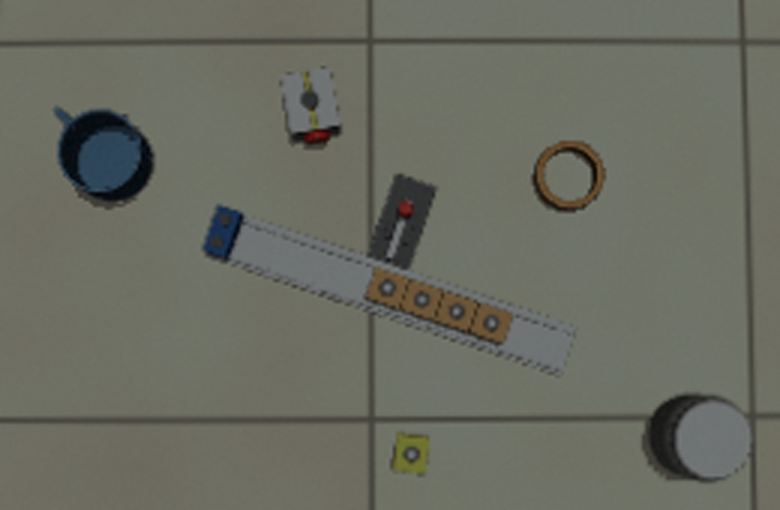

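View pics/b2.png

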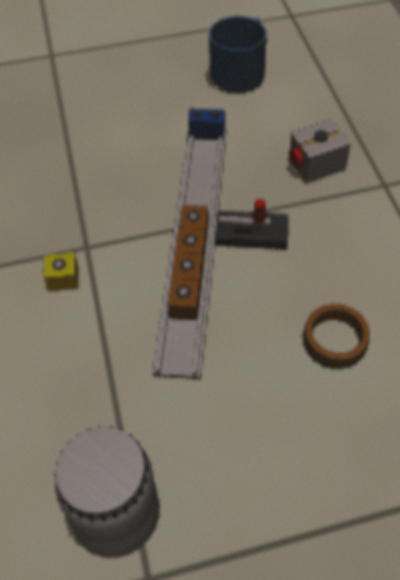

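The top crop shows four bronze weights in the rail at crop (388,288), (422,299), (457,311) and (491,323). The blue stop is at (223,232), the red bolt knob at (405,209) on the dark guide block, and the open rail end at about (567,351). 

Look-alikes:
- The yellow block at crop (411,454), which is full-image (257,251), is not a weight to move.
- The red knob on the magnetic base at (316,137) is not the bolt knob.
- The bronze ring at (570,175) is not a weight.

The side crop agrees. Weights are at (193,216) to (183,291), the bolt knob top at (260,204), the yellow block at (60,270), and the base's red knob at (297,157).

```bash
cat > fit.py <<'E'
from h import *
from scipy.optimize import least_squares
np.set_printoptions(precision=2,suppress=True)
T=lambda l:np.array(l)/3+[120,100]
S=lambda l:np.array(l)/2+[150,80]
def rw(p,L):  # rail->world
    L=np.atleast_2d(L).astype(float); c,s=np.cos(p[2]),np.sin(p[2])
    return np.c_[p[0]+c*L[:,0]-s*L[:,1],p[1]+s*L[:,0]+c*L[:,1],L[:,2]]
obs={"top":(T([[388,288],[422,299],[457,311],[491,323]]),T([[405,209]]),T([[575,328],[560,374]])),
"side":(S([[193,216],[190,240],[187,265],[183,291]]),S([[260,203]]),S([[155,375],[200,377]]))}
def res(p,cams=("top","side")):
    out=[]
    for n in cams:
        w,k,e=obs[n]; sx=np.array([0,-36,-72,-108])+p[3]
        out+=[proj(n,rw(p,np.c_[sx,0*sx,0*sx+38]))-w, proj(n,rw(p,[[12,-85+p[4],58]]))-k]
        P=proj(n,rw(p,[[-190,26,16],[-190,-26,16]])); 
        out.append(P-(e if np.linalg.norm(P-e)<np.linalg.norm(P-e[::-1]) else e[::-1]))
    return np.concatenate(out).ravel()
if __name__=="__main__":
    w=back("top",obs["top"][0],38);d=w[0]-w[3];print(w)
    p0=[*(w[0][:2]),np.arctan2(d[1],d[0]),0,0]
    for c in(("top",),("side",),("top","side")):
        r=least_squares(res,p0,args=(c,)); print(c,r.x,"deg",np.degrees(r.x[2]),"rms px",np.sqrt(np.mean(r.fun**2)))
    p=r.x;np.save("p.npy",p)
    print(res(p).reshape(-1,2))
    print("stop",rw(p,[165,0,23]),proj("top",rw(p,[165,0,44])),"rear face",rw(p,[p[3]-126,0,23]),"knob",rw(p,[12,-85+p[4],44]))
    for n,uv in(("mug",(108,158)),("base",(310,100)),("ring",(570,175)),("can",(715,438)),("yellow",(411,454))):print(n,back("top",T([uv]),{"mug":80,"base":55,"ring":24,"can":110,"yellow":30}[n]))
E
python3 fit.py
```

```text
[[519.81  30.05  38.  ]
 [508.79  -3.51  38.  ]
 [496.77 -38.05  38.  ]
 [484.75 -71.61  38.  ]]
('top',) [519.96  28.46   1.23   1.77   8.24] deg 70.56159845110184 rms px 0.25546566396258796
('side',) [516.64  25.66   1.26   8.57   4.97] deg 72.07696656678709 rms px 0.6018469788631445
('top', 'side') [517.91  26.79   1.25   5.6    6.22] deg 71.53750305420212 rms px 0.6537580223505615
[[-0.69  0.05]
 [-0.49  0.17]
 [-0.63 -0.04]
 [-0.43 -0.25]
 [-0.01 -0.15]
 [ 0.95  0.29]
 [ 1.18 -0.78]
 [-0.11  0.55]
 [-0.01  0.43]
 [ 0.02  0.45]
 [ 0.47  0.68]
 [-0.15  0.92]
 [-1.46 -1.28]
 [ 0.8  -0.94]]
stop [[570.16 183.29  23.  ]] [[197.52 179.08]] rear face [[479.78 -87.42  23.  ]] knob [[596.43  13.22  44.  ]]
mug [[644.14 300.74  80.  ]]
base [[705.07 106.49  55.  ]]
ring [[ 634.21 -154.15   24.  ]]
can [[ 372.87 -276.08  110.  ]]
yellow [[355.97   7.99  30.  ]]
```

```bash
cat > go.py <<'E'
from fit import *
from scipy.spatial.transform import Rotation as R
p=np.load("p.npy")
def tool():
    s=observe();q=s["orientation"];return s,R.from_quat([q[1],q[2],q[3],q[0]])
def rel(targets):
    s,r=tool()
    rl=R.from_euler("z",-p[2]).apply(np.array(s["tool_pos"])-[p[0],p[1],0])
    print("clock",s["clock"],"tcp rail",rl,"f",R.from_euler("z",-p[2]).apply(s["ft_force"]),"w",s["gripper_width"],"q",np.array(s["joint_pos"]))
    print("tool axes in rail:\n",(R.from_euler("z",-p[2])*r).as_matrix())
    for t in targets: print(t,"-> cm",r.inv().apply(rw(p,t)[0]-s["tool_pos"])/10)
E
python3 - <<'E'
from go import *
rel([[-165,0,120],[-165,0,20]])
s,r=tool()
d=np.array([np.cos(p[2]),np.sin(p[2]),0]);u=r.inv().apply(d);print(u,np.degrees(np.arctan2(u[1],u[0])),r.inv().apply([0,0,1]))
E
```

```text
clock 0.8 tcp rail [435.55 490.52 226.76] f [-0.08  0.04 -0.06] w 91.39361392022018 q [-1.36  0.43  0.03  1.57 -0.01  1.13 -0.08]
tool axes in rail:
 [[-0.01  1.    0.  ]
 [ 1.    0.01 -0.  ]
 [-0.    0.   -1.  ]]
[-165, 0, 120] -> cm [-48.31 -60.66  10.67]
[-165, 0, 20] -> cm [-48.31 -60.66  20.67]
[-0.01  1.    0.  ] 90.70662492939621 [-0.  0. -1.]
```

>>> {"api": "drive_tool", "payload": {
  "plan": [
    [[0, 0, 0.4], [-12, -7, 0], 0],
    [[0, 0, 0.4], [-19, -10, 0], 0],
    [[0, 0, 0.6], [-25, -14, 0], 0],
    [[0, 0, 0.8], [-31, -18, 0], 0],
    [[0, 0, 0.9], [-35, -22, 0], 0],
    [[0, 0, 1.1], [-38, -27, 0], 0],
    [[0, 0, 1.3], [-40, -32, 2], 0],
    [[0, 0, 1.4], [-42, -38, 4], 0],
    [[0, 0, 1.583], [-44, -44, 6], 0],
    [[0, 0, 1.583], [-46, -50, 8], 0],
    [[0, 0, 1.583], [-48, -56, 10], 0],
    [[0, 0, 1.583], [-48.3, -60.7, 10.7], 0],
    [[0, 0, 1.583], [-48.3, -60.7, 10.7], 0],
    [[0, 0, 1.583], [-48.3, -60.7, 10.7], 0],
    [[0, 0, 1.583], [-48.3, -60.7, 10.7], 0],
    [[0, 0, 1.583], [-48.3, -60.7, 10.7], 0]
  ],
  "squeeze": 40
}}

```text
clock: 2.8
tool_pos: [465.8, -128.9, 119.9]
orientation: [-0.0, 0.811, 0.585, 0.0]
ft_force: [-0.7, 0.6, 0.6]
gripper_width: 0.7
```

Run:
```python
from go import *
rel([[-165,0,60],[-165,0,20]])
save("top","c.png",(170,150,330,260),5)
save("side","d.png",(200,110,330,300),3)
```

```text
clock 2.8 tcp rail [-164.14    0.11  119.88] f [0.37 0.89 0.58] w 0.6666228465720032 q [-0.28  0.37  0.57  2.07 -0.28  0.77  0.14]
tool axes in rail:
 [[ 1.  0.  0.]
 [ 0. -1. -0.]
 [ 0.  0. -1.]]
[-165, 0, 60] -> cm [-0.09  0.01  5.99]
[-165, 0, 20] -> cm [-0.09  0.01  9.99]
```

View pics/d.png

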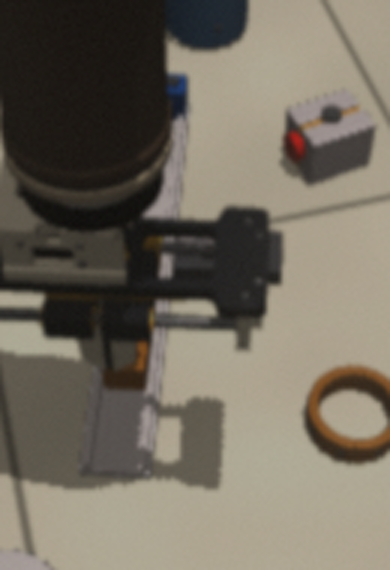

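>>> {"api": "drive_tool", "payload": {
  "plan": [
    [[0, 0, 0], [0, 0, 5], 0],
    [[0, 0, 0], [0, 0, 6], 0],
    [[0, 0, 0], [0, 0, 6], 0],
    [[0, 0, 0], [0, 0, 6], 0]
  ]
}}

```text
clock: 3.4
tool_pos: [466.3, -130.2, 60.9]
orientation: [0.001, 0.811, 0.585, 0.001]
ft_force: [-0.0, -0.6, 0.1]
gripper_width: 0.6
```

The crop shows the arm over the row's rear, with the rear weight at (125,370) partly hidden. I can't see clearly where the fingertips are, so I'll look once more with the TCP projected into the picture.

Run:
```python
from go import *
rel([[-150,0,20]])
s,_=tool()
im=snapshot("side").copy()
P=np.array([s["tool_pos"],np.array(s["tool_pos"])+[0,0,19]]);uv=proj("side",P);print(uv)
k=4;l,t=190,130;im=cv2.resize(im[t:280,l:340],None,fx=k,fy=k,interpolation=cv2.INTER_CUBIC)
for q in uv: cv2.circle(im,tuple(int(v) for v in (q-[l,t]+.5)*k),4,(0,255,0),1)
cv2.imwrite("pics/e.png",im[...,::-1])
```

```text
clock 3.4 tcp rail [-165.21   -0.75   60.88] f [-0.54 -0.13  0.08] w 0.636050316348517 q [-0.22  0.46  0.5   2.12 -0.37  0.64  0.22]
tool axes in rail:
 [[ 1.  0.  0.]
 [ 0. -1. -0.]
 [ 0.  0. -1.]]
[-150, 0, 20] -> cm [ 1.52 -0.08  4.09]
[[238.78 245.4 ]
 [238.25 240.4 ]]
```

View pics/e.png

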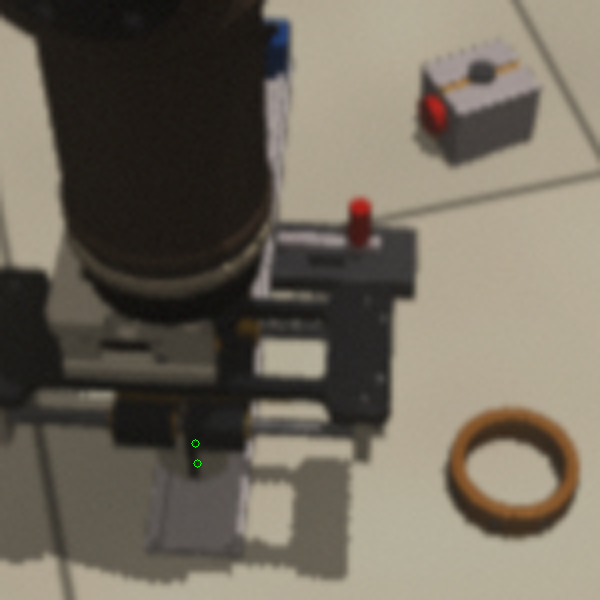

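The picture shows closed fingertips over the empty rail floor behind the row, at about (196,470), matching the projected TCP. The bolt knob is at (360,222). The gripper body is well above everything, so I'll descend and approach.

>>> {"api": "drive_tool", "payload": {
  "plan": [
    [[0, 0, 0], [0, -0.08, 2.5], 0],
    [[0, 0, 0], [0, -0.08, 3.8], 0],
    [[0, 0, 0], [0, -0.08, 4.0], 0],
    [[0, 0, 0], [0, -0.08, 4.0], 0],
    [[0, 0, 0], [0.5, -0.08, 4.0], 0],
    [[0, 0, 0], [1.0, -0.08, 4.0], 0],
    [[0, 0, 0], [1.5, -0.08, 4.0], 0],
    [[0, 0, 0], [1.8, -0.08, 4.0], 0],
    [[0, 0, 0], [2.1, -0.08, 4.0], 0],
    [[0, 0, 0], [2.4, -0.08, 4.0], 0],
    [[0, 0, 0], [2.7, -0.08, 4.0], 0],
    [[0, 0, 0], [3.0, -0.08, 4.0], 0],
    [[0, 0, 0], [3.2, -0.08, 4.0], 0],
    [[0, 0, 0], [3.4, -0.08, 4.0], 0]
  ]
}}

```text
clock: 5.2
tool_pos: [475.5, -97.5, 19.7]
orientation: [-0.0, 0.811, 0.585, 0.0]
ft_force: [0.4, 0.3, -0.3]
gripper_width: 0.2
```

Run:
```python
from go import *
rel([[0,0,20],[11,0,20]])
```

```text
clock 5.2 tcp rail [-131.34    0.87   19.72] f [ 0.4  -0.28 -0.31] w 0.17090949995770036 q [-0.24  0.54  0.45  2.14 -0.44  0.55  0.21]
tool axes in rail:
 [[ 1.  0.  0.]
 [ 0. -1.  0.]
 [ 0. -0. -1.]]
[0, 0, 20] -> cm [13.13  0.09 -0.03]
[11, 0, 20] -> cm [14.23  0.09 -0.03]
```

>>> {"api": "drive_tool", "payload": {
  "plan": [
    [[0, 0, 0], [0.2, 0.05, 0], 0],
    [[0, 0, 0], [0.4, 0.05, 0], 0],
    [[0, 0, 0], [0.6, 0.05, 0], 0],
    [[0, 0, 0], [0.8, 0.05, 0], 0],
    [[0, 0, 0], [1.0, 0.05, 0], 0],
    [[0, 0, 0], [1.2, 0.05, 0], 0],
    [[0, 0, 0], [1.4, 0.05, 0], 0],
    [[0, 0, 0], [1.6, 0.05, 0], 0],
    [[0, 0, 0], [1.8, 0.05, 0], 0],
    [[0, 0, 0], [2.1, 0.05, 0], 0],
    [[0, 0, 0], [2.4, 0.05, 0], 0],
    [[0, 0, 0], [2.7, 0.05, 0], 0]
  ]
}}

```text
clock: 6.7
tool_pos: [484.1, -73.6, 19.7]
orientation: [0.0, 0.812, 0.584, -0.001]
ft_force: [-2.4, -5.9, 1.8]
gripper_width: 0.7
```

Run:
```python
from go import *
rel([[11,0,20]])
print([ (round(d["score"],2),[round(x,1) for x in d["extent"]]) for d in (snapshot("top") is not None and boxes_of("top","weight1"))])
```

```text
clock 6.7 tcp rail [-105.9     0.33   19.73] f [-6.36  0.38  1.75] w 0.7125988713207424 q [-0.3   0.54  0.46  2.13 -0.44  0.56  0.16]
tool axes in rail:
 [[ 1. -0. -0.]
 [-0. -1. -0.]
 [-0.  0. -1.]]
[11, 0, 20] -> cm [11.69  0.02 -0.04]
[(0.71, [236.2, 183.9, 12.1, 18.0]), (0.54, [248.5, 189.4, 9.5, 17.4])]
```

>>> {"api": "drive_tool", "payload": {
  "plan": [
    [[0, 0, 0], [0.1, 0, 0], 0],
    [[0, 0, 0], [0.3, 0, 0], 0],
    [[0, 0, 0], [0.6, 0, 0], 0],
    [[0, 0, 0], [0.9, 0, 0], 0],
    [[0, 0, 0], [1.2, 0, 0], 0],
    [[0, 0, 0], [1.5, 0, 0], 0],
    [[0, 0, 0], [1.8, 0, 0], 0],
    [[0, 0, 0], [2.1, 0, 0], 0],
    [[0, 0, 0], [2.4, 0, 0], 0],
    [[0, 0, 0], [2.7, 0, 0], 0],
    [[0, 0, 0], [3.0, 0, 0], 0],
    [[0, 0, 0], [3.3, 0, 0], 0],
    [[0, 0, 0], [3.6, 0, 0], 0],
    [[0, 0, 0], [3.9, 0, 0], 0],
    [[0, 0, 0], [4.2, 0, 0], 0],
    [[0, 0, 0], [4.5, 0, 0], 0],
    [[0, 0, 0], [4.8, 0, 0], 0],
    [[0, 0, 0], [5.1, 0, 0], 0],
    [[0, 0, 0], [5.3, 0, 0], 0],
    [[0, 0, 0], [5.4, 0, 0], 0]
  ]
}}

```text
clock: 9.3
tool_pos: [501.2, -22.3, 19.7]
orientation: [0.0, 0.812, 0.584, -0.001]
ft_force: [-1.7, -7.3, 2.1]
gripper_width: 0.4
```

Run:
```python
from go import *
rel([[11,0,20]])
save("top","f.png",(170,150,330,260),5)
```

```text
clock 9.3 tcp rail [-51.88   0.3   19.73] f [-7.47 -0.68  2.11] w 0.3575834158660645 q [-0.4   0.56  0.47  2.1  -0.45  0.58  0.06]
tool axes in rail:
 [[ 1. -0. -0.]
 [-0. -1. -0.]
 [-0.  0. -1.]]
[11, 0, 20] -> cm [ 6.29  0.02 -0.04]
```

View pics/f.png

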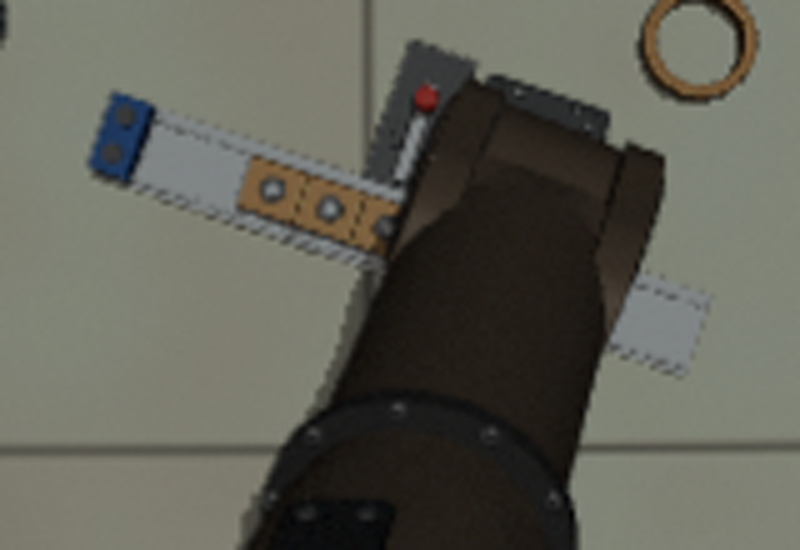

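The row is still together, with weight centres at (272,188), (330,208) and (387,226). The front face at x≈245 is about 62 mm from the stop, which matches the estimate.

>>> {"api": "drive_tool", "payload": {
  "plan": [
    [[0, 0, 0], [0.1, 0, 0], 0],
    [[0, 0, 0], [0.3, 0, 0], 0],
    [[0, 0, 0], [0.6, 0, 0], 0],
    [[0, 0, 0], [0.9, 0, 0], 0],
    [[0, 0, 0], [1.2, 0, 0], 0],
    [[0, 0, 0], [1.5, 0, 0], 0],
    [[0, 0, 0], [1.8, 0, 0], 0],
    [[0, 0, 0], [2.1, 0, 0], 0],
    [[0, 0, 0], [2.4, 0, 0], 0],
    [[0, 0, 0], [2.7, 0, 0], 0],
    [[0, 0, 0], [3.0, 0, 0], 0],
    [[0, 0, 0], [3.3, 0, 0], 0],
    [[0, 0, 0], [3.6, 0, 0], 0],
    [[0, 0, 0], [3.9, 0, 0], 0],
    [[0, 0, 0], [4.2, 0, 0], 0],
    [[0, 0, 0], [4.5, 0, 0], 0],
    [[0, 0, 0], [4.8, 0, 0], 0],
    [[0, 0, 0], [5.0, 0, 0], 0],
    [[0, 0, 0], [5.2, 0, 0], 0],
    [[0, 0, 0], [5.3, 0, 0], 0]
  ]
}}

```text
clock: 11.85
tool_pos: [518.1, 27.6, 19.7]
orientation: [0.001, 0.812, 0.584, -0.001]
ft_force: [-0.9, -7.4, 2.6]
gripper_width: 0.3
```

>>> {"api": "drive_tool", "payload": {
  "plan": [
    [[0, 0, 0], [0.1, 0, 0], 0],
    [[0, 0, 0], [0.2, 0, 0], 0],
    [[0, 0, 0], [0.3, 0, 0], 0],
    [[0, 0, 0], [0.4, 0, 0], 0],
    [[0, 0, 0], [0.5, 0, 0], 0],
    [[0, 0, 0], [0.6, 0, 0], 0],
    [[0, 0, 0], [0.7, 0, 0], 0]
  ]
}}

```text
clock: 12.72
tool_pos: [520.3, 34.1, 19.7]
orientation: [0.001, 0.812, 0.584, -0.001]
ft_force: [-1.0, -7.3, 2.7]
gripper_width: 0.5
```

Run:
```python
from go import *
rel([[11,0,20]])
```

```text
clock 12.725 tcp rail [ 7.67  0.08 19.73] f [-7.23 -1.35  2.74] w 0.4930549231970048 q [-0.51  0.58  0.48  2.06 -0.46  0.6  -0.04]
tool axes in rail:
 [[ 1. -0. -0.]
 [-0. -1. -0.]
 [-0.  0. -1.]]
[11, 0, 20] -> cm [ 0.33  0.01 -0.03]
```

>>> {"api": "drive_tool", "payload": {
  "plan": [
    [[0, 0, 0], [0.1, 0, 0], 0],
    [[0, 0, 0], [0.2, 0, 0], 0],
    [[0, 0, 0], [0.3, 0, 0], 0],
    [[0, 0, 0], [0.4, 0, 0], 0],
    [[0, 0, 0], [0.4, 0, 0], 0]
  ]
}}

```text
clock: 13.35
tool_pos: [521.7, 38.0, 19.8]
orientation: [0.001, 0.812, 0.584, -0.001]
ft_force: [-1.8, -7.0, 2.4]
gripper_width: 0.1
```

>>> {"api": "drive_tool", "payload": {
  "plan": [
    [[0, 0, 0], [0.1, 0, 0], 0],
    [[0, 0, 0], [0.2, 0, 0], 0],
    [[0, 0, 0], [0.2, 0, 0], 0]
  ]
}}

```text
clock: 13.72
tool_pos: [522.3, 39.9, 19.7]
orientation: [0.001, 0.812, 0.584, -0.001]
ft_force: [-0.7, -6.9, 1.4]
gripper_width: 0.4
```

>>> {"api": "drive_tool", "payload": {
  "plan": [
    [[0, 0, 0], [0.1, 0, 0], 0],
    [[0, 0, 0], [0.2, 0, 0], 0],
    [[0, 0, 0], [0.2, 0, 0], 0]
  ]
}}

```text
clock: 14.1
tool_pos: [522.3, 40.0, 19.8]
orientation: [0.001, 0.812, 0.583, -0.001]
ft_force: [-3.3, -11.8, 4.4]
gripper_width: 0.6
```

Run:
```python
from go import *
rel([[11,0,20]])
save("top","g.png",(170,150,270,220),7)
```

```text
clock 14.1 tcp rail [13.95  0.02 19.77] f [-12.22  -0.64   4.38] w 0.566056243536635 q [-0.53  0.59  0.48  2.05 -0.46  0.61 -0.06]
tool axes in rail:
 [[ 1. -0. -0.]
 [-0. -1. -0.]
 [-0.  0. -1.]]
[11, 0, 20] -> cm [-0.29  0.   -0.02]
```

View pics/g.png

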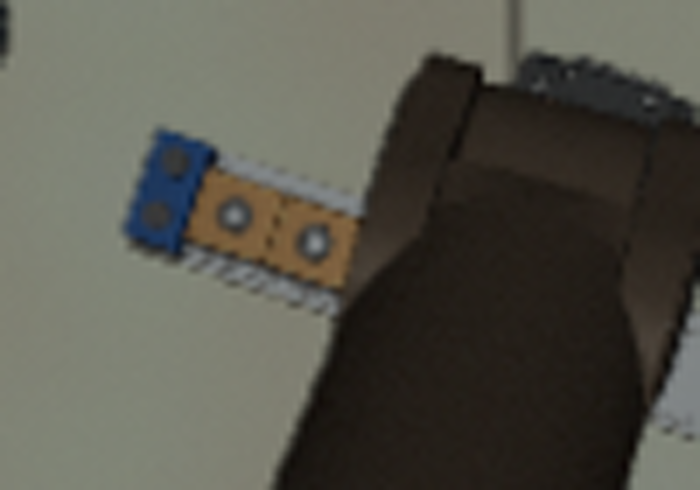

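The row is home. The front weight touches the blue stop at x≈200, the TCP stayed at rail 13.9 mm through the last 2 mm command, and the force rose from 7 to 12 N. I'll press a little more, back off, lift clear and move to the -y side of the knob.

>>> {"api": "drive_tool", "payload": {
  "plan": [
    [[0, 0, 0], [0.1, 0, 0], 0],
    [[0, 0, 0], [0.2, 0, 0], 0],
    [[0, 0, 0], [0.2, 0, 0], 0]
  ]
}}

```text
clock: 14.52
tool_pos: [522.3, 40.1, 19.8]
orientation: [0.001, 0.813, 0.583, -0.002]
ft_force: [-5.7, -17.5, 8.0]
gripper_width: 0.1
```

>>> {"api": "drive_tool", "payload": {
  "plan": [
    [[0, 0, 0], [-0.2, 0, 0], 0],
    [[0, 0, 0], [-0.5, 0, 0], 0],
    [[0, 0, 0], [-1.0, 0, 0], 0],
    [[0, 0, 0], [-1.6, 0, 0], 0],
    [[0, 0, 0], [-1.6, 0, -3], 0],
    [[0, 0, 0], [-1.6, 0, -7], 0],
    [[0, 0, 0], [-1.6, 0, -10], 0],
    [[0, 0, 0], [-1.6, 0, -10], 0],
    [[0, 0, 0], [-0.8, 5, -10], 0],
    [[0, 0, 0], [-0.2, 10, -10], 0],
    [[0, 0, 0], [-0.2, 12.8, -10], 0],
    [[0, 0, 0], [-0.2, 12.8, -10], 0],
    [[0, 0, 0], [-0.2, 12.8, -10], 0]
  ]
}}

```text
clock: 16.15
tool_pos: [643.3, 3.2, 118.5]
orientation: [-0.001, 0.811, 0.585, -0.001]
ft_force: [-0.7, 0.2, 0.9]
gripper_width: 0.2
```

Run:
```python
from go import *
rel([[14.5,-122,36],[14.5,-79,44]])
im=snapshot("side"); print(boxes_of("side","bolt_knob")[:2],[(d["score"],d["extent"]) for d in boxes_of("side","weight1")])
k=5;l,t=200,110;im=cv2.resize(im[t:220,l:340],None,fx=k,fy=k,interpolation=cv2.INTER_CUBIC)
cv2.imwrite("pics/i.png",im[...,::-1])
```

```text
clock 16.15 tcp rail [  17.35 -126.37  118.55] f [-0.05  0.73  0.89] w 0.18548620774727462 q [-0.46  0.61  0.57  1.68 -0.39  0.97 -0.07]
tool axes in rail:
 [[ 1.  0. -0.]
 [ 0. -1.  0.]
 [-0. -0. -1.]]
[14.5, -122, 36] -> cm [-0.28 -0.42  8.26]
[14.5, -79, 44] -> cm [-0.28 -4.72  7.47]
[{'extent': [261.2, 180.4, 23.1, 13.7], 'score': 0.65}] [(0.83, [173.7, 203.6, 16.8, 18.8]), (0.78, [240.5, 172.6, 17.8, 18.0]), (0.58, [239.7, 152.6, 15.0, 9.6]), (0.47, [245.4, 162.4, 7.6, 8.8]), (0.17, [301.3, 231.9, 35.6, 32.6])]
```

View pics/i.png

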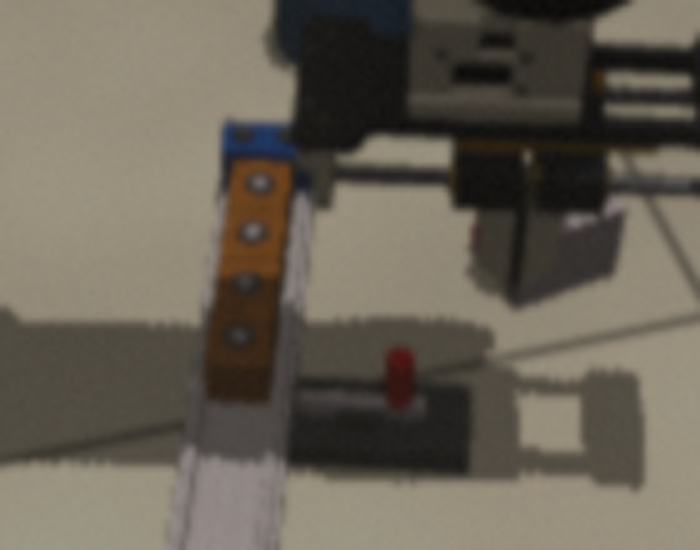

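The picture shows the row tight and fully against the stop, with weight centres at (260,183), (253,231), (246,283) and (238,335). The knob top is at (400,353), and the fingers are to its right, beyond it. I'll descend there and push towards the rail.

>>> {"api": "drive_tool", "payload": {
  "plan": [
    [[0, 0, 0], [-0.28, -0.2, 4], 0],
    [[0, 0, 0], [-0.28, -0.2, 7], 0],
    [[0, 0, 0], [-0.28, -0.2, 8.2], 0],
    [[0, 0, 0], [-0.28, -0.2, 8.2], 0],
    [[0, 0, 0], [-0.28, -0.2, 8.2], 0],
    [[0, 0, 0], [-0.28, -0.6, 8.2], 0],
    [[0, 0, 0], [-0.28, -1.0, 8.2], 0],
    [[0, 0, 0], [-0.28, -1.4, 8.2], 0],
    [[0, 0, 0], [-0.28, -1.8, 8.2], 0],
    [[0, 0, 0], [-0.28, -2.2, 8.2], 0],
    [[0, 0, 0], [-0.28, -2.6, 8.2], 0],
    [[0, 0, 0], [-0.28, -3.0, 8.2], 0],
    [[0, 0, 0], [-0.28, -3.0, 8.2], 0]
  ]
}}

```text
clock: 17.92
tool_pos: [615.0, 10.0, 37.8]
orientation: [-0.0, 0.811, 0.585, 0.0]
ft_force: [1.4, -0.3, -1.0]
gripper_width: 0.6
```

Run:
```python
from go import *
rel([[14.5,-56,36]])
```

```text
clock 17.925 tcp rail [ 14.83 -97.45  37.78] f [ 0.12 -1.45 -1.  ] w 0.6301515949668606 q [-0.44  0.67  0.51  1.81 -0.45  0.78 -0.02]
tool axes in rail:
 [[ 1.  0.  0.]
 [ 0. -1. -0.]
 [ 0.  0. -1.]]
[14.5, -56, 36] -> cm [-0.03 -4.14  0.18]
```

Contact is made at about 1.5 N. I'll keep pushing.

>>> {"api": "drive_tool", "payload": {
  "plan": [
    [[0, 0, 0], [0, -0.4, 0], 0],
    [[0, 0, 0], [0, -0.8, 0], 0],
    [[0, 0, 0], [0, -1.2, 0], 0],
    [[0, 0, 0], [0, -1.6, 0], 0],
    [[0, 0, 0], [0, -2.0, 0], 0],
    [[0, 0, 0], [0, -2.4, 0], 0],
    [[0, 0, 0], [0, -2.8, 0], 0],
    [[0, 0, 0], [0, -3.1, 0], 0],
    [[0, 0, 0], [0, -3.4, 0], 0],
    [[0, 0, 0], [0, -3.6, 0], 0],
    [[0, 0, 0], [0, -3.6, 0], 0]
  ]
}}

```text
clock: 19.3
tool_pos: [580.7, 21.3, 37.7]
orientation: [-0.0, 0.811, 0.585, -0.0]
ft_force: [0.5, 0.5, 0.5]
gripper_width: 0.7
```

>>> {"api": "drive_tool", "payload": {
  "plan": [
    [[0, 0, 0], [0, -0.2, 0], 0],
    [[0, 0, 0], [0, -0.4, 0], 0],
    [[0, 0, 0], [0, -0.4, 0], 0]
  ]
}}

```text
clock: 19.68
tool_pos: [576.9, 22.6, 37.7]
orientation: [-0.0, 0.811, 0.585, -0.0]
ft_force: [1.6, 0.2, 0.3]
gripper_width: 0.4
```

>>> {"api": "drive_tool", "payload": {
  "plan": [
    [[0, 0, 0], [0, -0.2, 0], 0],
    [[0, 0, 0], [0, -0.3, 0], 0],
    [[0, 0, 0], [0, -0.3, 0], 0]
  ]
}}

```text
clock: 20.05
tool_pos: [574.2, 23.5, 37.7]
orientation: [-0.0, 0.811, 0.585, -0.0]
ft_force: [1.6, 0.1, 0.4]
gripper_width: 0.2
```

Run:
```python
from go import *
rel([[14.5,-56,36]])
```

```text
clock 20.05 tcp rail [ 14.74 -54.45  37.7 ] f [ 0.62 -1.52  0.36] w 0.2415052958231241 q [-0.49  0.62  0.51  1.92 -0.45  0.72 -0.03]
tool axes in rail:
 [[ 1.  0. -0.]
 [ 0. -1.  0.]
 [-0. -0. -1.]]
[14.5, -56, 36] -> cm [-0.02  0.16  0.17]
```

>>> {"api": "drive_tool", "payload": {
  "plan": [
    [[0, 0, 0], [0, -0.2, 0], 0],
    [[0, 0, 0], [0, -0.3, 0], 0],
    [[0, 0, 0], [0, -0.3, 0], 0]
  ]
}}

```text
clock: 20.42
tool_pos: [573.4, 23.8, 38.1]
orientation: [0.002, 0.811, 0.584, 0.001]
ft_force: [7.7, -1.9, -3.3]
gripper_width: 0.2
```

>>> {"api": "drive_tool", "payload": {
  "plan": [
    [[0, 0, 0], [0, -0.2, 0], 0],
    [[0, 0, 0], [0, -0.3, 0], 0],
    [[0, 0, 0], [0, -0.3, 0], 0]
  ]
}}

```text
clock: 20.8
tool_pos: [573.1, 23.9, 38.5]
orientation: [0.003, 0.812, 0.584, 0.003]
ft_force: [15.3, -4.0, -10.0]
gripper_width: 0.6
```

Run:
```python
from go import *
rel([[14.5,-56,36]])
im=snapshot("side")
k=6;l,t=210,125;im=cv2.resize(im[t:220,l:330],None,fx=k,fy=k,interpolation=cv2.INTER_CUBIC)
cv2.imwrite("pics/j.png",im[...,::-1])
```

```text
clock 20.8 tcp rail [ 14.72 -53.31  38.5 ] f [  1.06 -15.8   -9.98] w 0.5545657216866725 q [-0.5   0.62  0.52  1.93 -0.45  0.71 -0.03]
tool axes in rail:
 [[ 1.   -0.    0.  ]
 [-0.   -1.   -0.01]
 [ 0.    0.01 -1.  ]]
[14.5, -56, 36] -> cm [-0.02  0.27  0.25]
```

View pics/j.png

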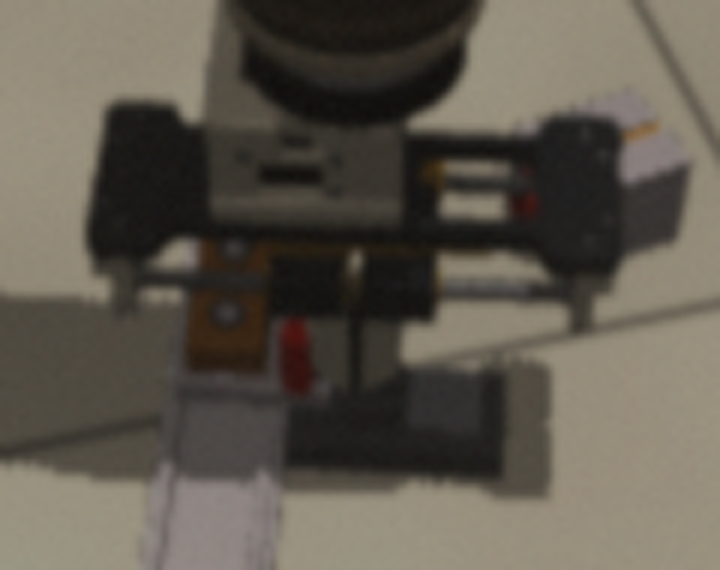

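The knob is at (297,355), close to the rail, and the bar lies across behind the rear weight at (225,390). The force rose to 16 N with no further motion, so this is the hard stop. I'll back off, lift clear and check.

>>> {"api": "drive_tool", "payload": {
  "plan": [
    [[0, 0, 0], [0, 0.5, 0], 0],
    [[0, 0, 0], [0, 1.2, 0], 0],
    [[0, 0, 0], [0, 2.5, 0], 0],
    [[0, 0, 0], [0, 4, 0], 0],
    [[0, 0, 0], [0, 4, -5], 0],
    [[0, 0, 0], [0, 4, -10], 0],
    [[0, 0, 0], [0, 4, -16], 0],
    [[0, 0, 0], [-5, 7, -18], 0],
    [[0, 0, 0], [-10, 9, -18], 0],
    [[0, 0, 0], [-15, 10, -18], 0],
    [[0, 0, 0], [-20, 10, -18], 0],
    [[0, 0, 0], [-25, 10, -18], 0],
    [[0, 0, 0], [-30, 10, -18], 0],
    [[0, 0, 0], [-30, 10, -18], 0],
    [[0, 0, 0], [-30, 10, -18], 0],
    [[0, 0, 0], [-30, 10, -18], 0]
  ]
}}

```text
clock: 22.85
tool_pos: [569.5, -289.3, 217.5]
orientation: [-0.0, 0.811, 0.586, 0.0]
ft_force: [-0.8, 0.7, -0.1]
gripper_width: 0.2
```

Run:
```python
from go import *
rel([])
a=snapshot("top")[100:270,120:380];b=snapshot("side")[80:300,210:340]
a=cv2.resize(a,(520,340),interpolation=cv2.INTER_CUBIC);b=cv2.resize(b[:170],None,fx=2,fy=2,interpolation=cv2.INTER_CUBIC)
cv2.imwrite("pics/k.png",np.hstack([a,b])[...,::-1])
q=p.copy();q[:2]+=2.5*np.array([np.cos(p[2]),np.sin(p[2])])
for n in("top","side"):print(n,"knob top across expect",proj(n,rw(q,[12,-30,58])))
```

```text
clock 22.85 tcp rail [-283.49 -149.04  217.47] f [ 0.39  1.01 -0.13] w 0.1666278505601588 q [-0.04  0.52  0.65  1.59 -0.34  1.15  0.37]
tool axes in rail:
 [[ 1.  0.  0.]
 [ 0. -1.  0.]
 [ 0. -0. -1.]]
top knob top across expect [[248.98 184.96]]
side knob top across expect [[259.11 180.74]]
```

View pics/k.png

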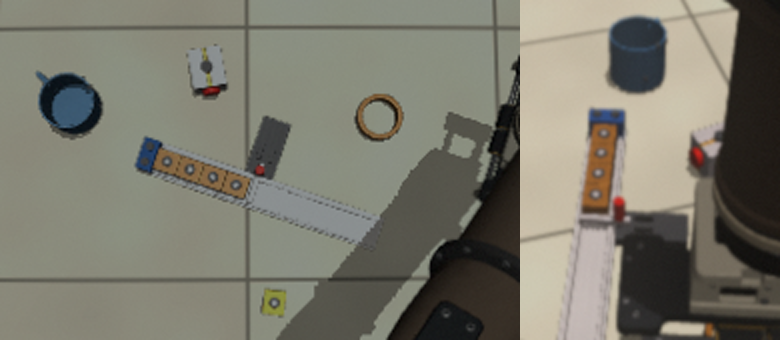

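The top view shows the row tight against the stop and the bolt across. The knob top is at full-image (250,185), against (249,185) expected for full travel. The side view gives (259.5,181.5), against (259,181) expected. The bystanders have not moved.

```bash
python3 -c "
from plant import *
print(sign_off())"
```

```text
the job is handed in; nothing more can be done
None
```

The job is done and handed in at about 23 s of the 48 s allowed. I pushed the four bronze weights as one train from behind until they were home against the blue stop. The red knob was then pushed until the bolt reached its hard stop across the rail behind the row, and the arm moved clear.

- **Row home:** the pushing force rose from 7 N to about 19 N with no further movement, and the pictures show no gap between the weights or at the stop.
- **Bolt across:** the force rose to 16 N along the rail's +y (about 19 N in all) with almost no further movement. The knob was within about 1 px of its expected fully-across position in both views.
- **Bystanders:** the mug, lantern ring, magnetic base and yellow look-alike are unmoved in the last top view. The canister was hidden by the arm there, but nothing went near it.

**Disagreements:**
- The two cameras' rail fits differed by about 3 mm in position and 1.5° in angle. I used their average and found the final contacts by force.
- The knob travelled a few mm beyond my estimate before it stopped.

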